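# Open the child-proof sanitiser jug on bottling day

## Robot

A 7-joint arm with a two-finger parallel gripper is mounted at the origin on the work surface. World frame = base frame: x ahead of the robot, y to its left, z up, the work surface at z = 0. Lengths are in m, angles in rad, forces in N, time in s.
With the tool pointing down it reaches from about 0.4 to 0.85 m from the base axis. Payload 6.9 kg.
Tool frame: the origin (TCP) lies midway between the tips of the shut fingers; the grasp point (between the pads) lies behind it (ctrl.pinch_z is the z of the grasp point in the tool frame, in m); z points along the fingers, y is the direction in which the jaws open and shut (so a half turn about z gives the same grasp; the last joint's range is limited). The gripper opens to 85 mm and grips with 20 to 120 N. Pads are 22 mm wide; open, the fingers measure 114 mm over their backs; the gripper's body (76 mm by 85 mm) begins 54 mm behind the grasp point. The pads swing forward as they close: fully open they stand 13 mm farther back than shut.
Start: joints at [1.343, 0.507, -0.238, 1.5, 0.126, 1.149, -0.155], TCP at [0.204, -0.591, 0.231] pointing down, gripper open.
Joint ranges: [-3.08, 3.08], [-0.24, 2.05], [-1.43, 1.35], [0, 2.5], [-1.52, 4.66], [0.17, 1.96], [-2.89, 2.89]. Speed limits (rad/s): [2.39, 2.39, 3.14, 3.14, 3.14, 3.14, 3.14].

## Interface

Orientations are given as a unit quaternion [w, x, y, z].
In Python, from station import ctrl, get_state, vision, ticket, models gives the robot as it stands. Calls block until the motion is done:
- ctrl.movep(position, orientation): joint-space move of the TCP to a pose.
- ctrl.movel(position, frame=None, max_speed=0.15): straight line of the TCP; frame=None keeps the orientation; max_speed is the mean speed in m/s.
- ctrl.set_joints(angles): joint-space move.
- ctrl.ungrasp() and ctrl.close_gripper(force=None): open the fingers fully, or close them until they stop; force is the grip in N (None keeps the last).
- ctrl.pause(seconds).
- ctrl.ik(position, orientation): joint angles nearest the present ones, or None.
- get_state(): the state.
- vision.grab_frame(name): name is "side" or "top"; returns (picture, depth): 480x640x3 uint8, blue, green, red; 480x640 float32, m along the optical axis (not along the pixel's ray), 0 where there is no reading.
- vision.camera_info(name): a dict with "mtx" (3x3 intrinsics, pixels), "R" (3x3) and "t" (3): a world point X has camera coordinates R X + t. Camera axes: x right, y down, z forward; pixel columns grow to the right and rows downward; lengths in m; the calibration is good to about 2 mm. A picture is of the moment at which its call begins. camera_info takes no time and is no camera call.
A pose or a line that the arm cannot do raises ctrl.Unreachable and nothing moves.
- ticket.close_job(): hands the job in, once; it reports no verdict.
Trained networks look in the newest picture that a camera, given by its name, has taken for a name from the list of things; names that differ only in an ending like _2 or _b are one class to them, and where a whole thing is asked for, a point or a joint stands for the part that bears it (a point fixed in the world has none). Each returns a list of dicts, best first, with "p" (0 to 1); they miss things now and then, are a little off and sometimes report something else, mostly with a low value. They report only what shows in the picture. A call takes as long as a camera call. They do not tell look-alikes from the thing itself.
- models.recognise(camera, target): "point" ([column, row] in pixels, amid what is visible of it).
- models.masks_of(camera, target): "mask" (480x640 bool, what is visible of it) and "point" ([column, row] in pixels, amid what is visible of it).
The state is a dict: "time": time; "qpos": joint angles; "qd": joint speeds; "tau": joint torques, N m; "tcp_pos": TCP position; "eef_rot": TCP orientation; "contact_force": force on the tool from outside, world axes, zero at the start; "wrist_torque": the same for the moment, N m; "width": finger opening in m.
Only numpy, scipy, OpenCV 4.12 (cv2) and the standard library are available. Lean on these libraries where they do the work, as an engineer would, in place of code of your own. Each camera call takes 0.05 s, during which the arm holds its last target.

## Task

Open the jug of sanitiser for bottling: lift off the steel measuring cup that sits upside down over its cap and put the cup, still upside down, over the free peg of the drainer, all the way down on the ribs, and let it go. Then press the push-and-turn cap down, twist it anticlockwise until it is free and lift it straight off, leaving the jug standing where it is and the other things on the table alone. Finish while still holding the cap level, about 10 cm straight above the open mouth so that it drips back into the jug: do not put it down or let go of it.

Things in the scene. Friction and masses are not known exactly. Their poses are not given: they have to be found in the camera images.
- jug: full 2-litre white plastic jug (about 2 kg), loose, held only by its weight; oblong body 150 (its x) x 100 (its y) x 132 mm tall, shoulder sloping up to 165 mm, loop handle on its +x side (top at 165 mm), neck axis at x = -25 mm, y = 0 of its frame. Origin: centre of the underside, z up.
- jug_mouth (a point): centre of the round mouth at the rim of the jug's neck, 200 mm above the table, on the cap's axis; z up. The neck is 33 mm in diameter and has three short bayonet lugs outside.
- jug_handle (a point): top of the jug's loop handle, 77 mm from the neck axis on the jug's +x side, 160 mm above the table
- cap: black ribbed push-and-turn safety cap on the jug's neck, 51 mm diameter, 28 mm tall, 42 g; origin: centre of its lower edge, z up through its closed top. Locked, its lower edge is 185 mm above the table (15 mm below the mouth's rim). Pressed, it turns anticlockwise seen from above and is free between 50 and 85 degrees of turn (aim for 65); then it lifts straight off.
- cap_top (a point): centre of the cap's top face, 213 mm above the table while locked. A spring inside holds the cap up with about 6 N; it gives 7 mm before it bottoms (about 13 N) and must be kept pressed at least 4 mm (about 10 N) while it turns. Turned or pulled without pressing it stays locked and drags the jug along.
- cup: steel measuring cup upside down over the cap, its inner bottom on the cap's top: 62 mm diameter, 44 mm tall, 42 mm deep, wall 2 mm, about 45 g. Origin: centre of its rim, the LOWER edge as it stands; z up through its bottom. At the start the rim is 171 mm and its top 215 mm above the table; lift it more than 45 mm to clear the cap.
- drainer: fixed grey plastic drainer: drip tray 120 (its x) x 300 (its y) x 16 mm with three upright pegs along its y at -95, 0 and +95 mm; upturned glasses (66 mm diameter, tops 96 mm above the table) stand on the pegs at -95 and 0; the peg at +95 is free. Origin: centre of the underside, z up.
- free_peg (a point): axis of the drainer's free peg at the top of its cross ribs, 16 mm above the table, where the cup's rim has to rest; z up. The peg is 14 mm in diameter and its tip is 36 mm above this point (52 mm above the table).
- glass_mid: upturned drinking glass on the drainer's middle peg, next to the free one, 66 mm diameter, 80 mm tall; to be left alone. Origin: centre of its rim, the lower edge; z up
- glass_end: upturned drinking glass on the drainer's far peg; as glass_mid, to be left alone
- can: drinks can, 66 mm diameter, 115 mm tall, standing about 130 mm from the jug's centre on its +y side; to be left alone. Origin: centre of the underside
- label_roll: roll of labels standing on its end, 88 mm diameter, 50 mm tall, about 130 mm from the jug's centre on its -y side; to be left alone. Origin: centre of the underside
- longneck: empty amber bottle, 61 mm diameter, 230 mm tall, standing towards the far edge; to be left alone. Origin: centre of the underside
- power_bank: black power bank lying flat, 70 x 145 x 30 mm, towards the far edge; to be left alone. Origin: centre of the underside
- recorder: small audio recorder on a mini tripod, 200 mm tall, towards the far edge; to be left alone. Origin: on the table under its centre
There are look-alikes about, which are no part of the job. Leave any blue, purple or yellow look-alike of the jug alone.

How it is judged:
By the outcome, as a careful person would: the job done as asked, in the order asked, and still so for the second after the job is handed in, while the arm keeps its last pose, push and grip.
It also fails if it takes over 51 s, if anything falls off the work surface, if the arm or the gripper's body presses on something with over 40 N, if the wrist force passes 120 N, or if a joint passes its speed limit or range.

## Working session

There is one attempt and no reset: what is moved stays moved. The work goes in short steps, each a Python script; the robot and the scene stay as the last script left them, time stands still between calls to the robot, and variables do not carry over. Pictures are saved under pics/ and viewed, and the job is handed in when it is done.

```bash
ls; mkdir -p pics; python3 - <<'E'
from station import ctrl, get_state, vision, ticket, models
import cv2
for n in ("side","top"):
    im,d=vision.grab_frame(n); cv2.imwrite(f"pics/{n}0.png",im)
    c=vision.camera_info(n); print(n,c["mtx"].tolist(),c["R"].round(3).tolist(),c["t"])
s=get_state(); print(s, ctrl.pinch_z)
E
```

```text
pics
side [[544.3793096755295, 0.0, 310.8323894177743], [0.0, 544.3793096755295, 242.53978863500208], [0.0, 0.0, 1.0]] [[-0.414, -0.91, 0.011], [-0.78, 0.349, -0.52], [0.469, -0.224, -0.854]] [0.22473384 0.523253   1.11158921]
top [[449.13495876370666, 0.0, 311.8385057066283], [0.0, 449.13495876370666, 232.7919159055264], [0.0, 0.0, 1.0]] [[-0.004, -1.0, 0.02], [-1.0, 0.003, -0.013], [0.013, -0.02, -1.0]] [-0.03606449  0.52717489  1.1368869 ]
{'time': 0.1, 'qpos': array([ 1.34348743,  0.50828115, -0.23749156,  1.50100354,  0.12570548,
        1.14888536, -0.15481714]), 'qd': array([ 0.00088139, -0.00030406,  0.0006604 , -0.00339509, -0.00041067,
        0.00020163,  0.00046175]), 'tau': array([-6.09916606e-03, -6.21834826e+01, -2.19507582e+00, -2.50202823e+01,
        1.25958578e-02,  7.76074739e-03,  2.15781313e-05]), 'tcp_pos': array([ 0.20395581, -0.59033006,  0.23050832]), 'eef_rot': array([-7.80536812e-04,  9.86189818e-01,  1.65617060e-01, -1.54032945e-04]), 'contact_force': array([-0.11915566, -0.5262422 ,  0.12648654]), 'wrist_torque': array([0.05698225, 0.02837744, 0.03175226]), 'width': 0.08533485276828594} -0.0187
```

View pics/top0.png

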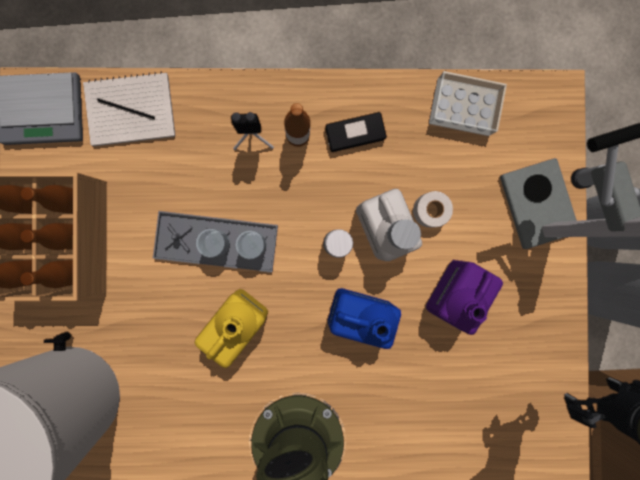

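View pics/side0.png

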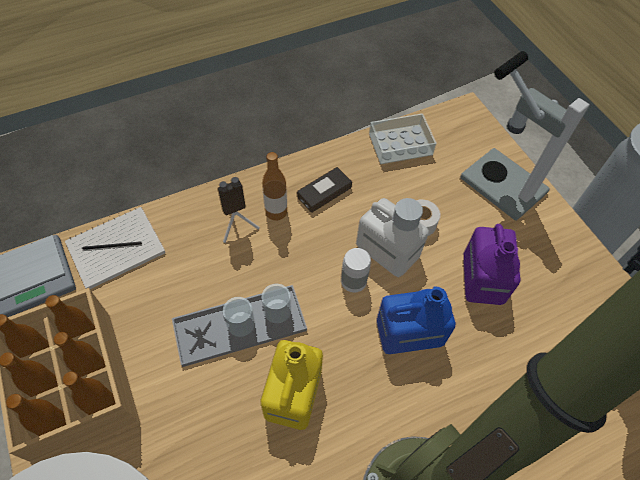

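```bash
cat > h.py <<'E'
from station import ctrl, get_state, vision, ticket, models
import cv2, numpy as np
def cloud(n,d):
    c=vision.camera_info(n);K=c["mtx"];v,u=np.mgrid[:480,:640]
    P=np.stack([(u-K[0,2])/K[0,0]*d,(v-K[1,2])/K[1,1]*d,d],-1)
    W=(P-c["t"])@c["R"]; W[d<=0]=np.nan; return W
def proj(n,X):
    c=vision.camera_info(n);x=(c["R"]@np.asarray(X,float)+c["t"]);x=c["mtx"]@x;return x[:2]/x[2]
def ray(n,p,z):
    c=vision.camera_info(n);r=c["R"].T@np.linalg.solve(c["mtx"],[p[0],p[1],1]);o=-c["R"].T@c["t"]
    return o+r*(z-o[2])/r[2]
def circ(n,mask,z):
    ys,xs=np.nonzero(mask); return ray(n,(xs.mean(),ys.mean()),z), len(xs)
E
python3 - <<'E'
from h import *
for n in ("top","side"):
    im,d=vision.grab_frame(n); W=cloud(n,d); np.save(f"{n}_W.npy",W); cv2.imwrite(f"{n}.png",im)
    for t in ("cup","cap","drainer","free_peg","jug","glass_mid","jug_handle","can","label_roll"):
        for o in models.masks_of(n,t)[:3]:
            m=o["mask"]; w=W[m]; w=w[~np.isnan(w[:,0])]
            print(n,t,round(o["p"],2),np.round(o["point"]),m.sum(),np.median(w,0).round(3),"zmax",np.percentile(w[:,2],[2,50,98]).round(3))
            if o["p"]>.5: np.save(f"m_{n}_{t}_{int(o['point'][0])}.npy",m)
    # top face of cup
    s=(W[...,2]>0.205)&(W[...,2]<0.225)&(abs(W[...,0]-0.5)<.2)&(abs(W[...,1]+.2)<.2)
    k,l,st,ce=cv2.connectedComponentsWithStats(s.astype(np.uint8))
    for i in range(1,k):
        if st[i,4]>100: 
            w=W[l==i]; print("hi",ce[i],st[i],w.mean(0),w.min(0),w.max(0),ray(n,ce[i],.215))
E
ls *.npy
```

```text
top cup 0.91 [404. 235.] 767 [ 0.521 -0.224  0.214] zmax [0.173 0.214 0.217]
top cup 0.25 [199. 238.] 4196 [0.513 0.242 0.004] zmax [-0.001  0.004  0.019]
top cap 0.25 [382. 217.] 2310 [ 0.559 -0.195  0.131] zmax [0.037 0.131 0.163]
top drainer 0.67 [198. 233.] 4374 [0.514 0.239 0.004] zmax [-0.001  0.004  0.021]
top free_peg 0.73 [199. 236.] 4237 [0.515 0.242 0.004] zmax [-0.001  0.004  0.019]
top jug 0.97 [362. 319.] 3163 [ 0.336 -0.15   0.133] zmax [0.038 0.133 0.198]
top jug 0.83 [463. 292.] 3623 [ 0.383 -0.377  0.131] zmax [0.024 0.131 0.198]
top jug 0.72 [232. 326.] 3191 [0.317 0.144 0.134] zmax [0.03  0.134 0.199]
top glass_mid 0.38 [296. 125.] 822 [ 0.763 -0.002  0.152] zmax [0.021 0.152 0.231]
top jug_handle 0.97 [364. 319.] 3201 [ 0.336 -0.15   0.133] zmax [0.037 0.133 0.198]
top jug_handle 0.78 [381. 218.] 2306 [ 0.559 -0.195  0.131] zmax [0.037 0.131 0.163]
top jug_handle 0.75 [464. 295.] 3636 [ 0.383 -0.377  0.131] zmax [0.021 0.131 0.198]
top can 0.92 [336. 245.] 637 [ 0.502 -0.093  0.114] zmax [0.066 0.114 0.118]
top label_roll 0.57 [434. 204.] 1021 [ 0.585 -0.333  0.0
[... 1324 characters left out ...]
[394 198  28  26 551] [ 0.51988048 -0.22647429  0.21524896] [ 0.49053468 -0.25983528  0.20500593] [ 0.55396073 -0.1966667   0.2231564 ] [ 0.51991523 -0.2265513   0.215     ]
m_side_can_354.npy
m_side_cup_405.npy
m_side_drainer_220.npy
m_side_free_peg_218.npy
m_side_glass_mid_240.npy
m_side_jug_386.npy
m_side_jug_417.npy
m_side_jug_491.npy
m_side_jug_handle_292.npy
m_side_jug_handle_410.npy
m_side_jug_handle_490.npy
m_side_label_roll_427.npy
m_top_can_335.npy
m_top_cup_404.npy
m_top_drainer_197.npy
m_top_free_peg_199.npy
m_top_jug_232.npy
m_top_jug_362.npy
m_top_jug_463.npy
m_top_jug_handle_363.npy
m_top_jug_handle_380.npy
m_top_jug_handle_463.npy
m_top_label_roll_434.npy
side_W.npy
top_W.npy
```

```bash
python3 - <<'E'
from h import *
for n,b in (("top",(140,200,300,290)),("side",(160,270,320,380))):
    im=cv2.imread(n+".png"); x0,y0,x1,y1=b
    cv2.imwrite(f"pics/{n}_dr.png",cv2.resize(im[y0:y1,x0:x1],None,fx=5,fy=5,interpolation=cv2.INTER_CUBIC))
    W=np.load(n+"_W.npy")
    s=(W[...,2]>0.003)&(W[...,2]<.15)&(W[...,0]>.42)&(W[...,0]<.62)&(W[...,1]>.03)&(W[...,1]<.40)
    k,l,st,ce=cv2.connectedComponentsWithStats(s.astype(np.uint8)); i=1+np.argmax(st[1:,4]); m=l==i
    p=W[m]; print(n,m.sum(),cv2.minAreaRect(p[p[:,2]<.022][:,:2].astype(np.float32)),np.histogram(p[:,2],bins=[.003,.006,.01,.014,.018,.022,.03,.05,.07,.09,.1])[0])
    s=m&(W[...,2]>.085)
    k,l,st,ce=cv2.connectedComponentsWithStats(s.astype(np.uint8))
    for i in range(1,k):
        if st[i,4]>100: w=W[l==i]; print("glass",ce[i],st[i],w.mean(0),cv2.minEnclosingCircle(w[:,:2].astype(np.float32)),ray(n,ce[i],.096))
    s=m&(W[...,2]>.012)&(W[...,2]<.06)&(W[...,1]>.25)
    w=W[s];print("ribs",len(w));print(w[w[:,2]>.025].round(3), )
E
```

```text
top 4494 ((0.509114146232605, 0.2067343145608902), (0.3083634376525879, 0.13167773187160492), 82.64131927490234) [1711  504  231  475  107   25   76   61   50 1236]
glass [209.83333333 242.39719626] [196 229  29  28 642] [0.50430939 0.201187   0.09545426] ((0.5045122504234314, 0.20192182064056396), 0.03320516645908356) [0.504311  0.2010851 0.096    ]
glass [249.2028754  244.16134185] [235 231  29  28 626] [0.49986061 0.1099108  0.09556534] ((0.4997328221797943, 0.11044220626354218), 0.03307716175913811) [0.49986134 0.10986625 0.096     ]
ribs 423
[[0.525 0.302 0.05 ]
 [0.525 0.3   0.049]
 [0.525 0.298 0.046]
 [0.525 0.296 0.046]
 [0.525 0.296 0.036]
 [0.525 0.296 0.028]
 [0.522 0.305 0.048]
 [0.522 0.301 0.053]
 [0.522 0.299 0.051]
 [0.522 0.297 0.05 ]
 [0.522 0.295 0.049]
 [0.522 0.294 0.043]
 [0.522 0.294 0.036]
 [0.52  0.303 0.053]
 [0.52  0.301 0.054]
 [0.52  0.299 0.053]
 [0.52  0.297 0.049]
 [0.52  0.294 0.051]
 [0.52  0.293 0.046]
 [0.52  0.293 0.039]
 [0.52  0.294 0.026]
 [0.517 0.303 0.054]
 [0.517 0.3   0.055]
 [0.517 0.299 0.052]
 [0.517 0.295 0.056]
 [0.517 0.294 0.052]
 
[... 1136 characters left out ...]
0.053]
 [0.518 0.292 0.042]
 [0.52  0.305 0.046]
 [0.517 0.303 0.051]
 [0.514 0.301 0.055]
 [0.514 0.299 0.052]
 [0.514 0.297 0.05 ]
 [0.515 0.295 0.046]
 [0.517 0.293 0.04 ]
 [0.515 0.304 0.049]
 [0.515 0.302 0.046]
 [0.514 0.3   0.047]
 [0.513 0.298 0.048]
 [0.513 0.295 0.046]
 [0.517 0.294 0.035]
 [0.516 0.305 0.041]
 [0.514 0.303 0.045]
 [0.512 0.3   0.047]
 [0.513 0.298 0.043]
 [0.514 0.296 0.039]
 [0.515 0.294 0.035]
 [0.516 0.292 0.028]
 [0.514 0.303 0.04 ]
 [0.514 0.301 0.036]
 [0.512 0.299 0.039]
 [0.513 0.297 0.036]
 [0.513 0.295 0.033]
 [0.514 0.304 0.035]
 [0.513 0.302 0.035]
 [0.512 0.3   0.033]
 [0.512 0.298 0.033]
 [0.512 0.296 0.031]
 [0.513 0.301 0.028]
 [0.512 0.299 0.026]]
```

```bash
python3 - <<'E'
from h import *
a=cv2.imread("top.png"); cv2.imwrite("pics/top_jug.png",cv2.resize(a[170:290,310:470],None,fx=5,fy=5,interpolation=cv2.INTER_CUBIC))
E
```

```text
(no output)
```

View pics/top_dr.png

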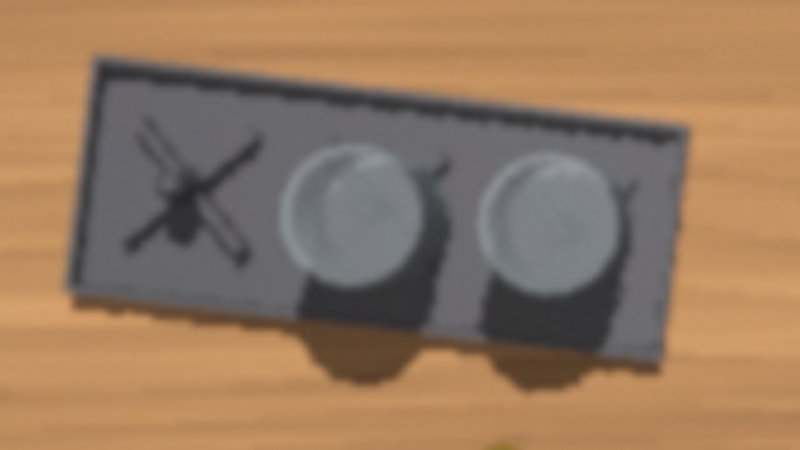

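View pics/top_jug.png

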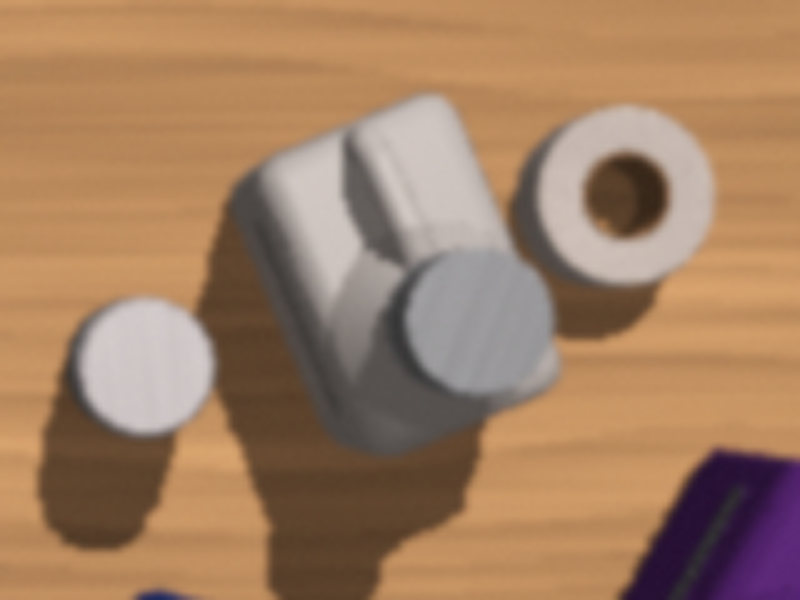

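```bash
cat >> h.py <<'E'
def q(yd): # tool down; tool y axis at world angle yd-90 ; yd=2*phi
    p=np.radians(yd)/2; return [0,np.cos(p),np.sin(p),0]
E
python3 - <<'E'
from h import *
print(get_state()["time"])
for yd in range(-180,181,15):
    o=[]
    for P in ((.521,-.227,.30),(.521,-.227,.18),(.518,.299,.12),(.518,.299,.027)):
        j=ctrl.ik(P,q(yd)); o.append(None if j is None else np.round(j,2).tolist())
    print(yd,o[0],o[1] and o[1][-1],o[3])
E
```

```text
1.1
-180 [0.98, 0.5, -1.01, 1.53, 0.43, 1.35, 1.5] 1.39 [-0.04, 0.85, -0.91, 1.8, 0.83, 0.93, 0.24]
-165 [1.01, 0.52, -1.08, 1.53, 0.47, 1.37, 1.73] 1.61 [-0.04, 0.85, -0.92, 1.8, 0.84, 0.94, 0.5]
-150 [1.07, 0.58, -1.22, 1.53, 0.55, 1.42, 1.91] 1.75 [0.08, 1.01, -1.23, 1.8, 1.05, 1.16, 0.59]
-135 [1.07, 0.58, -1.22, 1.53, 0.55, 1.42, 2.17] 2.01 [0.08, 1.01, -1.23, 1.8, 1.05, 1.16, 0.85]
-120 [1.07, 0.58, -1.22, 1.53, 0.55, 1.42, 2.43] -2.57 [0.08, 1.01, -1.23, 1.8, 1.05, 1.16, 1.11]
-105 [-0.28, 0.58, 1.15, 1.55, -0.54, 1.37, -2.48] -2.31 [0.08, 1.01, -1.23, 1.8, 1.05, 1.16, 1.37]
-90 [0.33, 0.37, 0.05, 1.54, -0.02, 1.24, -2.75] -2.7 [0.08, 1.01, -1.23, 1.8, 1.05, 1.16, 1.63]
-75 [0.38, 0.37, -0.01, 1.54, 0.0, 1.24, -2.52] -2.48 [0.08, 1.01, -1.23, 1.8, 1.05, 1.16, 1.9]
-60 [0.42, 0.37, -0.07, 1.54, 0.03, 1.24, -2.28] -2.25 [0.08, 1.01, -1.23, 1.8, 1.05, 1.16, 2.16]
-45 [0.46, 0.37, -0.13, 1.54, 0.05, 1.24, -2.04] -2.02 [-0.89, 0.76, 0.55, 1.81, -0.57, 0.74, -2.39]
-30 [0.5, 0.37, -0.19, 1.54, 0.07, 1.24, -1.8] -1.8 [-0.78, 0.72, 0.36, 1.81, -0.37, 0.68, -2.31]
-15 [0.54, 0.37, -0.2
[... 636 characters left out ...]
73, 1.8, 0.69, 0.83, -1.47]
90 [0.82, 0.42, -0.7, 1.53, 0.28, 1.29, 0.09] 0.01 [-0.1, 0.81, -0.79, 1.8, 0.74, 0.86, -1.25]
105 [0.85, 0.44, -0.76, 1.53, 0.31, 1.3, 0.32] 0.23 [-0.08, 0.82, -0.83, 1.8, 0.77, 0.88, -1.01]
120 [0.88, 0.45, -0.81, 1.53, 0.33, 1.31, 0.56] 0.46 [-0.07, 0.83, -0.85, 1.8, 0.79, 0.9, -0.77]
135 [0.9, 0.45, -0.84, 1.53, 0.35, 1.31, 0.81] 0.7 [-0.06, 0.83, -0.87, 1.8, 0.8, 0.91, -0.52]
150 [0.92, 0.47, -0.89, 1.53, 0.37, 1.32, 1.04] 0.93 [-0.05, 0.84, -0.88, 1.8, 0.81, 0.91, -0.26]
165 [0.95, 0.48, -0.95, 1.53, 0.4, 1.33, 1.27] 1.16 [-0.05, 0.85, -0.9, 1.8, 0.82, 0.92, -0.01]
180 [0.98, 0.5, -1.01, 1.53, 0.43, 1.35, 1.5] 1.39 [-0.04, 0.85, -0.91, 1.8, 0.83, 0.93, 0.24]
```

```bash
cat >> h.py <<'E'
def st(tag=""):
    s=get_state(); print(tag,"t%.2f"%s["time"],"tcp",s["tcp_pos"].round(4),"F",s["contact_force"].round(1),"M",s["wrist_torque"].round(2),"w %.4f"%s["width"]); return s
E
python3 - <<'E'
from h import *
C=(.5212,-.2268)
ctrl.movel([.204,-.59,.32]);st()
ctrl.movep([*C,.29],q(82));st("above")
im,d=vision.grab_frame("side"); cv2.imwrite("pics/s1.png",im)
ctrl.movel([*C,.20],max_speed=.1);st()
im,d=vision.grab_frame("side"); cv2.imwrite("pics/s2.png",im[130:330,300:500].repeat(3,0).repeat(3,1))
E
```

```text
t1.84 tcp [ 0.2038 -0.5897  0.3191] F [ 0.2 -0.1  0. ] M [-0.02  0.    0.03] w 0.0853
above t3.60 tcp [ 0.5206 -0.2287  0.2898] F [-0.3  0.6 -0.7] M [-0.02 -0.01  0.  ] w 0.0853
 t4.70 tcp [ 0.5216 -0.2268  0.2006] F [ 0.4 -0.6  1.1] M [ 0.07  0.06 -0.02] w 0.0858
```

View pics/s2.png

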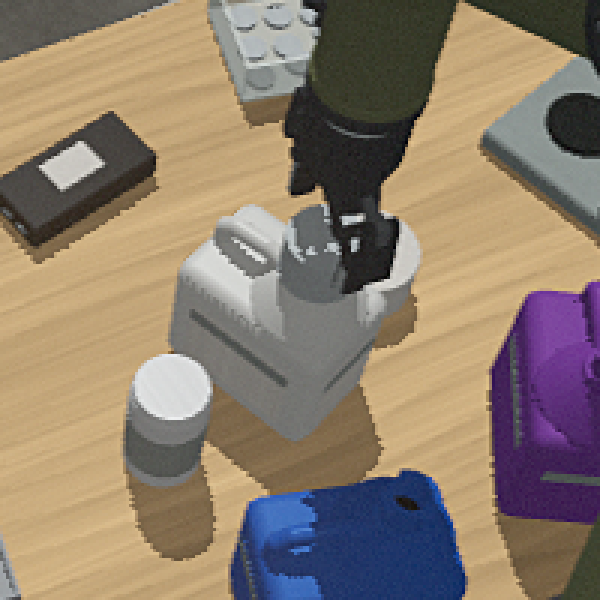

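The gripper is straddling the cup (crop ~(320,250)), one finger on each side, and the jug hasn't moved.

```bash
python3 - <<'E'
from h import *
C=(.5212,-.2268)
ctrl.movel([*C,.183],max_speed=.06);st()
ctrl.close_gripper(25);st("closed")
ctrl.movel([*C,.193],max_speed=.05);st("up10")
ctrl.movel([*C,.27],max_speed=.12);st("up")
im,d=vision.grab_frame("side"); cv2.imwrite("pics/s3.png",im[130:330,300:500].repeat(3,0).repeat(3,1))
E
```

```text
t5.18 tcp [ 0.5209 -0.2267  0.1825] F [-0.4  0.7  0.3] M [ 0.03  0.01 -0.02] w 0.0855
closed t5.53 tcp [ 0.5214 -0.2268  0.1834] F [ 0.3 -0.   2.1] M [0.01 0.13 0.  ] w 0.0606
up10 t5.88 tcp [ 0.5214 -0.2269  0.1934] F [-0.4 -0.5 -0.2] M [-0.    0.04  0.01] w 0.0603
up t6.67 tcp [ 0.5208 -0.2268  0.2693] F [ 0.8  0.4 -1. ] M [-0.02 -0.02 -0.02] w 0.0608
```

View pics/s3.png

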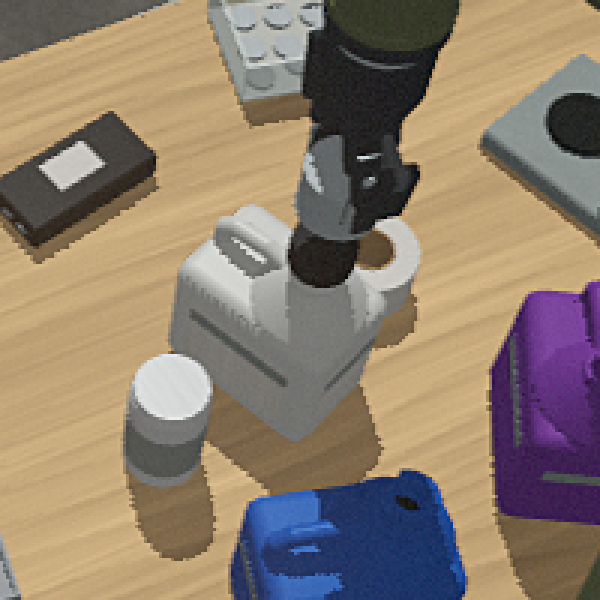

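The cup is held upright in the gripper, clear of the cap. The black cap shows at crop (325,255), and the jug hasn't moved.

```bash
python3 - <<'E'
from h import *
P=(.5175,.299)
ctrl.movel([.5212,-.2268,.285],max_speed=.1)
ctrl.movep([*P,.17],q(82));st("over peg")
for n in("side","top"):
    im,d=vision.grab_frame(n); cv2.imwrite(f"pics/p_{n}.png",im[200:360,100:300].repeat(3,0).repeat(3,1))
    if n=="side":
        W=cloud(n,d); 
im=cv2.imread("top.png")
print(ray("top",(176,238),.052),proj("top",(.5175,.299,.052)),proj("side",(.5175,.299,.052)),proj("side",(.5175,.299,.158)))
E
```

```text
over peg t8.96 tcp [0.5184 0.2977 0.17  ] F [-0.5 -0.6  0.2] M [-0.05 -0.    0.02] w 0.0607
[0.51492146 0.29156844 0.052     ] [172.90765065 236.94418464] [196.4381998  328.80495864] [187.99068721 309.55606658]
```

View pics/p_side.png

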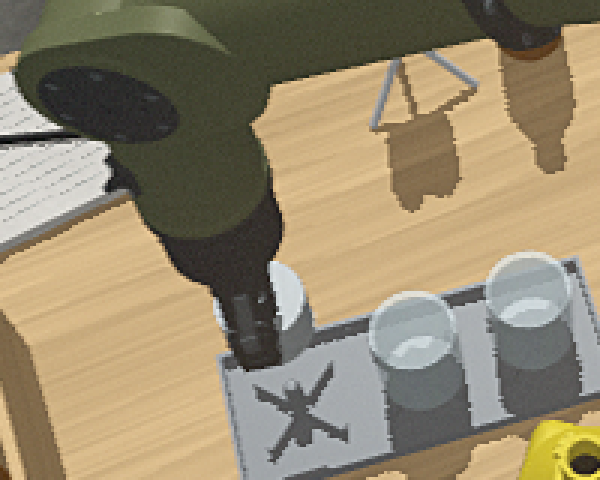

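View pics/p_top.png

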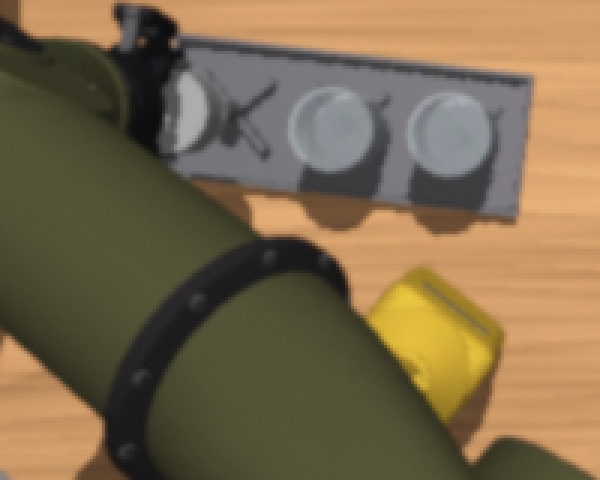

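```bash
python3 - <<'E'
from h import *
P=(.5172,.298)
ctrl.movel([*P,.036],max_speed=.1);st("36")
ctrl.pause(.15); b=st("base")["contact_force"][2]
z=.033
while z>.022:
    ctrl.movel([*P,z],max_speed=.03); s=st("%.4f"%z)
    if s["contact_force"][2]-b>4: break
    z-=.0015
for n in("side",):
    im,d=vision.grab_frame(n); cv2.imwrite(f"pics/q_{n}.png",im[240:400,120:320].repeat(3,0).repeat(3,1))
E
```

```text
36 t10.55 tcp [0.5175 0.2983 0.0366] F [-0.2  0.2 -0.3] M [0.04 0.01 0.  ] w 0.0605
base t10.70 tcp [0.5175 0.2981 0.0365] F [ 0.3  0.  -0.6] M [ 0.03 -0.02  0.  ] w 0.0605
0.0330 t10.95 tcp [0.5171 0.2979 0.0328] F [-0.9  0.2 -0.7] M [-0.01  0.04 -0.01] w 0.0610
0.0315 t11.20 tcp [0.5171 0.298  0.0314] F [ 0.1 -0.5  0. ] M [ 0.07 -0.06  0.01] w 0.0605
0.0300 t11.45 tcp [0.5172 0.2979 0.0299] F [-0.2 -0.6 -0.6] M [ 0.   -0.03 -0.01] w 0.0604
0.0285 t11.70 tcp [0.5172 0.298  0.0284] F [ 0.4 -0.4 -0.5] M [-0.    0.02 -0.  ] w 0.0605
0.0270 t11.95 tcp [0.5172 0.2981 0.0282] F [-2.6 -2.6 11.2] M [-0.54  0.63  0.01] w 0.0609
```

View pics/q_side.png

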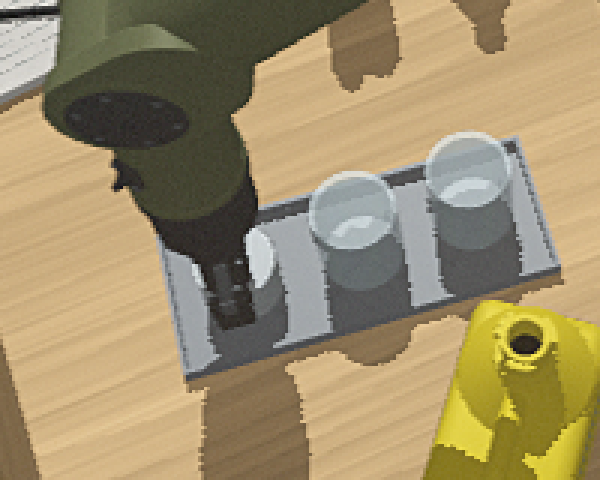

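Contact came at TCP 0.0283, which is the height expected for the rim on the ribs. The cup sits over the peg at crop (240,270), so I'll release it.

```bash
python3 - <<'E'
from h import *
P=(.5172,.298)
ctrl.movel([*P,.0283],max_speed=.03);st()
ctrl.ungrasp();st("open")
ctrl.movel([*P,.10],max_speed=.1);st("up")
ctrl.movel([*P,.27],max_speed=.2);st("up")
# head to jug
ctrl.movep([.50,-.05,.33],q(60));st("mid")
for n in("side","top"):
    im,d=vision.grab_frame(n); cv2.imwrite(f"{n}2.png",im); W=cloud(n,d); np.save(f"{n}_W2.npy",W)
    print(n,[(o["p"],o["point"]) for o in models.recognise(n,"cap")], [(o["p"],o["point"]) for o in models.recognise(n,"cup")])
E
```

```text
t12.25 tcp [0.5173 0.298  0.0284] F [-0.1  0.3  4.2] M [-0.07  0.06  0.  ] w 0.0604
open t12.62 tcp [0.5171 0.2979 0.0281] F [-0.4  1.  -0.5] M [0.02 0.03 0.  ] w 0.0856
up t13.49 tcp [0.517  0.2976 0.0995] F [ 0.3 -0.8 -0.5] M [-0.    0.03  0.04] w 0.0850
up t14.49 tcp [0.5168 0.2975 0.2687] F [-0.7  0.3 -0. ] M [-0.05 -0.03 -0.01] w 0.0854
mid t15.82 tcp [ 0.5001 -0.0487  0.3298] F [-0.5  0.3 -0.2] M [ 0.08 -0.03 -0.01] w 0.0856
side [(0.58, [409.0, 214.2])] [(0.82, [199.1, 331.3]), (0.48, [271.4, 191.5]), (0.29, [320.5, 190.2])]
top [(0.91, [404.5, 232.5]), (0.73, [221.0, 229.4])] [(0.74, [177.9, 237.3]), (0.24, [250.2, 244.7])]
```

View side2.png

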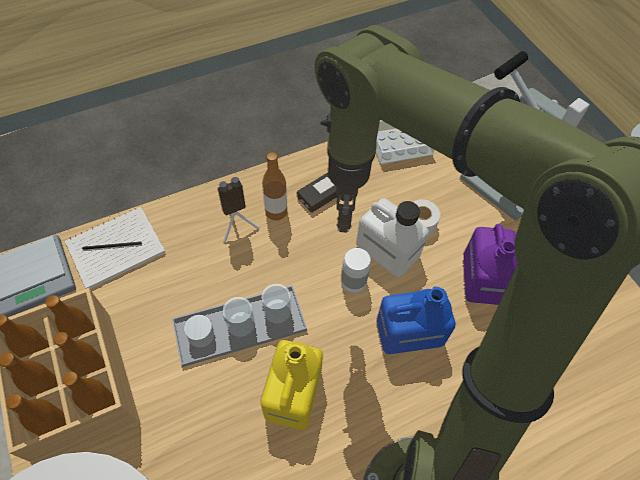

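View top2.png

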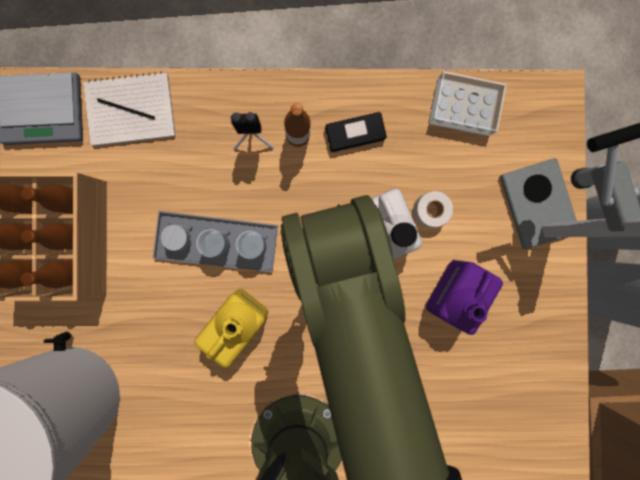

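The cup stands upright on the free peg (side (199,333), top (176,240)). The black cap is at side (408,214) and top (404,234).

```bash
python3 - <<'E'
from h import *
for n in("side","top"):
    W=np.load(f"{n}_W2.npy"); im=cv2.imread(f"{n}2.png")
    for nm,c,lo,hi in (("cap",(.521,-.227),.205,.225),("cup",(.517,.298),.05,.07)):
        s=(abs(W[...,2]-(lo+hi)/2)<(hi-lo)/2)&(np.hypot(W[...,0]-c[0],W[...,1]-c[1])<.05)
        w=W[s]; ys,xs=np.nonzero(s)
        cc=cv2.minEnclosingCircle(w[:,:2].astype(np.float32))
        print(n,nm,len(w),w.mean(0).round(4),"bbox",((w.min(0)+w.max(0))/2).round(4),np.ptp(w,0).round(3),"enc",np.round(cc[0],4),round(cc[1],4),"ray",ray(n,(xs.mean(),ys.mean()),np.median(w[:,2])).round(4))
for yd in (0,20,40,55,60,80):
    a=[ctrl.ik((.521,-.227,.18),q(yd+e)) for e in (0,65)]; print(yd,[None if x is None else np.round(x,2) for x in a])
E
```

```text
side cap 384 [ 0.5191 -0.2253  0.2136] bbox [ 0.5208 -0.2266  0.2126] [0.051 0.051 0.014] enc [ 0.5209 -0.2267] 0.0274 ray [ 0.5188 -0.2251  0.214 ]
side cup 590 [0.5152 0.2958 0.0605] bbox [0.5173 0.2957 0.0588] [0.063 0.061 0.017] enc [0.5171 0.2951] 0.0321 ray [0.515  0.2959 0.0606]
top cap 480 [ 0.5214 -0.226   0.2125] bbox [ 0.5212 -0.2267  0.2113] [0.05  0.051 0.012] enc [ 0.5216 -0.2268] 0.026 ray [ 0.5214 -0.226   0.2126]
top cup 532 [0.5174 0.2957 0.0596] bbox [0.5174 0.2966 0.0582] [0.058 0.062 0.015] enc [0.5171 0.2962] 0.0314 ray [0.5174 0.2957 0.0597]
0 [array([ 0.72,  0.5 , -0.54,  1.73,  0.3 ,  1.  , -1.5 ]), array([ 0.86,  0.55, -0.78,  1.72,  0.44,  1.05, -0.51])]
20 [array([ 0.76,  0.51, -0.61,  1.73,  0.34,  1.01, -1.19]), array([ 0.9 ,  0.57, -0.85,  1.72,  0.48,  1.07, -0.2 ])]
40 [array([ 0.81,  0.53, -0.69,  1.73,  0.38,  1.03, -0.89]), array([ 0.94,  0.6 , -0.93,  1.72,  0.53,  1.1 ,  0.1 ])]
55 [array([ 0.84,  0.54, -0.74,  1.72,  0.42,  1.04, -0.66]), array([ 0.98,  0.62, -1.01,  1.72,  0.58,  1.13,  0.31])]
60 [array([ 0.85,  0.55, -0.76,  1.72,  0.43,  1.04, -0.58]), array([ 0.99,  0.63, -1.03,  1.72,  0.6 ,  1.14,  0.38])]
80 [array([ 0.89,  0.57, -0.83,  1.72,  0.47,  1.06, -0.28]), array([ 1.02,  0.67, -1.12,  1.72,  0.65,  1.18,  0.68])]
```

```bash
python3 - <<'E'
from h import *
C=(.5211,-.2267)
ctrl.movep([*C,.27],q(20));st("above")
ctrl.movel([*C,.184],frame=q(20),max_speed=.1);ctrl.pause(.2);b=st("at")
ctrl.close_gripper(60);ctrl.pause(.2);s=st("closed")
im,d=vision.grab_frame("side"); cv2.imwrite("pics/c1.png",im[130:330,300:500].repeat(3,0).repeat(3,1))
im,d=vision.grab_frame("top"); cv2.imwrite("pics/c1t.png",im[150:310,300:500].repeat(3,0).repeat(3,1))
E
```

```text
above t16.89 tcp [ 0.5214 -0.2256  0.2701] F [0.9 1.  0.5] M [0.05 0.02 0.  ] w 0.0856
at t18.10 tcp [ 0.5214 -0.2268  0.1846] F [ 0.1 -0.4  0.3] M [-0.04  0.01  0.  ] w 0.0855
closed t18.73 tcp [ 0.5214 -0.2271  0.1847] F [-0.5  0.4  5.5] M [-0.3   0.25 -0.05] w 0.0499
```

View pics/c1.png

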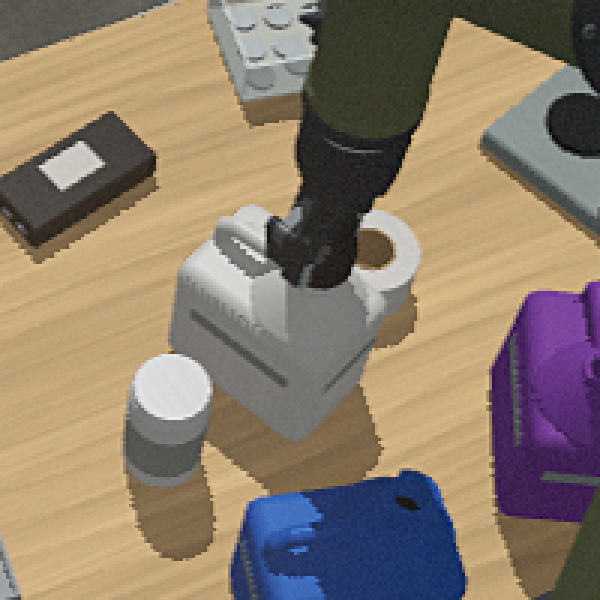

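The fingers hold the cap at crop (320,240). Side force is nearly zero, so the grip is centred, and the jug hasn't shifted.

```bash
python3 - <<'E'
from h import *
C=(.5213,-.2268)
z=.182
while z>.174:
    ctrl.movel([*C,z],max_speed=.03); ctrl.pause(.08); s=st("%.4f"%z)
    if s["contact_force"][2]>14.5: break
    z-=.001 if z<.1795 else .0015
print("z",z,s["qpos"].round(4),np.round(ctrl.ik([*C,z],q(20)),4))
E
```

```text
0.1820 t19.16 tcp [ 0.5214 -0.2272  0.1829] F [-2.4 -0.6  7.2] M [-0.15  0.49 -0.03] w 0.0497
0.1805 t19.49 tcp [ 0.5214 -0.2271  0.1816] F [-3.1 -0.3  9. ] M [-0.2   0.61 -0.  ] w 0.0499
0.1790 t19.82 tcp [ 0.5214 -0.2271  0.1803] F [-3.2 -0.3 10.6] M [-0.17  0.68 -0.03] w 0.0495
0.1780 t20.16 tcp [ 0.5214 -0.2271  0.1794] F [-3.5 -0.2 10.8] M [-0.11  0.74  0.  ] w 0.0496
0.1770 t20.49 tcp [ 0.5214 -0.2272  0.1784] F [-4.1  0.4 12.6] M [-0.13  0.8   0.  ] w 0.0502
0.1760 t20.82 tcp [ 0.5214 -0.2271  0.1777] F [-5.5  0.5 14.6] M [-0.04  0.96 -0.05] w 0.0501
z 0.176 [ 0.7629  0.5158 -0.6136  1.729   0.3449  1.0049 -1.1989] [ 0.7626  0.5182 -0.6132  1.7304  0.3449  1.0028 -1.1988]
```

```bash
python3 - <<'E'
from h import *
C=(.5207,-.2268)
ctrl.movel([*C,.1757],max_speed=.03);ctrl.pause(.1);s=st("pre")
j=np.array(ctrl.ik([*C,.1757],q(20))); print(np.abs(j-s["qpos"]).max(), s["eef_rot"].round(4))
if s["contact_force"][2]>11 and np.abs(j-s["qpos"]).max()<.02:
    for a in (4,8,12):
        k=j.copy(); k[6]+=np.radians(a); ctrl.set_joints(k); s=st(a)
    print(s["eef_rot"].round(4),np.round(q(32),4))
E
```

```text
pre t21.18 tcp [ 0.5214 -0.2271  0.1777] F [-4.8  0.1 14.7] M [-0.1   0.74 -0.06] w 0.0499
0.002485863934126864 [0.0011 0.9848 0.1735 0.001 ]
4 t21.43 tcp [ 0.5216 -0.2271  0.1777] F [-3.1 -0.4 15.2] M [-0.09  0.6   0.06] w 0.0500
8 t21.68 tcp [ 0.5218 -0.227   0.1777] F [-1.3 -0.4 14.4] M [-0.06  0.46  0.11] w 0.0500
12 t21.93 tcp [ 0.522  -0.227   0.1777] F [-2.6  0.2 13.8] M [-0.03  0.32  0.09] w 0.0499
[0.0013 0.9612 0.2759 0.0014] [0.     0.9613 0.2756 0.    ]
```

```bash
python3 - <<'E'
from h import *
C=(.5207,-.2268)
j=np.array(get_state()["qpos"]); 
j0=np.array(ctrl.ik([*C,.1757],q(32)))
print((j0-j).round(4))
for a in (6,12,18,24):
    k=j0.copy(); k[6]+=np.radians(a); ctrl.set_joints(k); s=st(12+a)
    if s["contact_force"][2]<11: print("low"); break
im,d=vision.grab_frame("side"); cv2.imwrite("pics/c2.png",im[130:330,300:500].repeat(3,0).repeat(3,1))
E
```

```text
[-0.0001  0.0022  0.0009  0.0024  0.     -0.0008 -0.0006]
18 t22.18 tcp [ 0.5221 -0.227   0.1777] F [-1.8 -0.3 13.1] M [-0.03  0.26  0.08] w 0.0502
24 t22.43 tcp [ 0.5222 -0.2269  0.1777] F [-1.  -0.  13.7] M [-0.01  0.19  0.1 ] w 0.0499
30 t22.68 tcp [ 0.5223 -0.2269  0.1777] F [-0.1  0.6 13. ] M [-0.05  0.16  0.12] w 0.0498
36 t22.93 tcp [ 0.5223 -0.2269  0.1777] F [-0.7  0.7 12.7] M [-0.03  0.12  0.06] w 0.0502
```

View pics/c2.png

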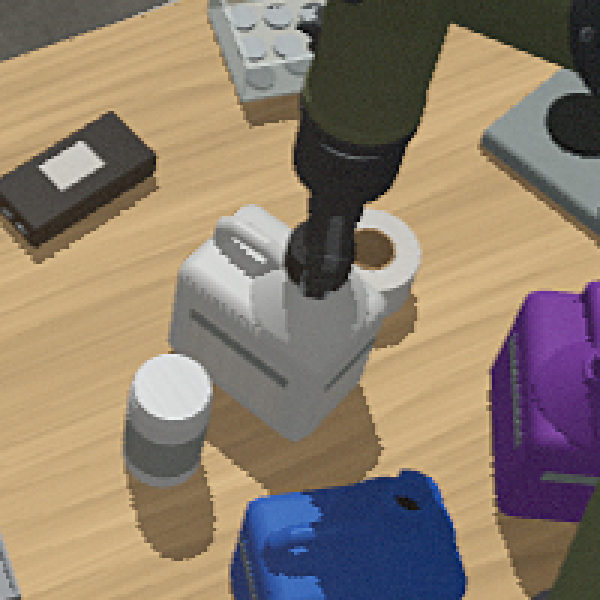

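The jug hasn't turned (its edges are at the same pixels) while the gripper has rotated, so I'll carry on turning.

```bash
python3 - <<'E'
from h import *
C=(.5207,-.2268)
j0=np.array(ctrl.ik([*C,.1757],q(56)))
print((j0-get_state()["qpos"]).round(4))
ok=True
for a in (6,12,18,24,30):
    k=j0.copy(); k[6]+=np.radians(a); ctrl.set_joints(k); s=st(36+a)
    if s["contact_force"][2]<11: print("low"); ok=False; break
ctrl.pause(.1)
print(s["eef_rot"].round(3))
if ok:
    for z in (.180,.184,.188,.193):
        ctrl.movel([.5220,-.2268,z],max_speed=.03); s=st("lift %.3f"%z)
        if s["contact_force"][2]<-6: print("stuck"); break
im,d=vision.grab_frame("side"); cv2.imwrite("pics/c3.png",im[130:330,300:500].repeat(3,0).repeat(3,1))
E
```

```text
[ 0.      0.0021  0.0011  0.0027  0.     -0.0003 -0.0003]
42 t23.23 tcp [ 0.5224 -0.2269  0.1778] F [-0.8 -0.  12.2] M [-0.07  0.11  0.09] w 0.0499
48 t23.48 tcp [ 0.5224 -0.2269  0.1778] F [-0.1  0.2 13.1] M [-0.    0.13  0.07] w 0.0501
54 t23.73 tcp [ 0.5223 -0.2269  0.1777] F [-2.  -0.1 12.1] M [-0.01  0.17  0.12] w 0.0498
60 t23.98 tcp [ 0.5222 -0.2269  0.1777] F [-0.8  0.  13.8] M [0.02 0.22 0.1 ] w 0.0499
66 t24.23 tcp [ 0.5221 -0.2269  0.1777] F [-1.2  0.1 13.4] M [0.05 0.29 0.09] w 0.0500
[0.002 0.731 0.682 0.001]
lift 0.180 t24.62 tcp [ 0.522  -0.2269  0.1813] F [-4.   0.1  9.8] M [0.09 0.65 0.08] w 0.0499
lift 0.184 t24.91 tcp [ 0.5221 -0.2269  0.1849] F [-2.8 -0.1  6.6] M [-0.01  0.46 -0.  ] w 0.0497
lift 0.188 t25.19 tcp [ 0.5219 -0.2268  0.188 ] F [-0.7  0.7 -1. ] M [-0.05  0.06  0.05] w 0.0498
lift 0.193 t25.51 tcp [ 0.522  -0.2268  0.1931] F [-0.2 -0.7  0.3] M [-0.08  0.07 -0.02] w 0.0496
```

View pics/c3.png

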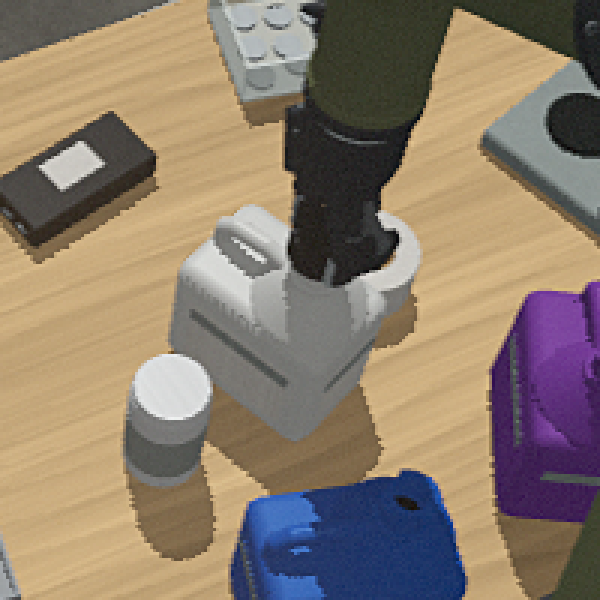

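The cap came off with no pull on the wrist. Now I'll lift it to about 10 cm above the mouth.

```bash
python3 - <<'E'
from h import *
ctrl.movel([.5220,-.2268,.225],max_speed=.05);st()
ctrl.movel([.5216,-.2268,.300],max_speed=.08);ctrl.pause(.3);s=st("end");print(s["eef_rot"].round(4))
for n in("side","top"):
    im,d=vision.grab_frame(n); cv2.imwrite(f"{n}3.png",im); W=cloud(n,d); np.save(f"{n}_W3.npy",W)
    s=(abs(W[...,2]-.197)<.01)&(np.hypot(W[...,0]-.521,W[...,1]+.227)<.03)
    w=W[s]
    if len(w)>10: print(n,"rim",len(w),w.mean(0).round(4),((w.min(0)+w.max(0))/2).round(4),np.ptp(w,0).round(3))
    s=(abs(W[...,2]-.06)<.01)&(np.hypot(W[...,0]-.517,W[...,1]-.298)<.05)
    if s.sum()>10:print("cup",np.median(W[s],0))
a=cv2.imread("side3.png")[110:310,300:500].repeat(3,0).repeat(3,1); cv2.imwrite("pics/e.png",a)
E
```

```text
t26.35 tcp [ 0.5218 -0.2268  0.2248] F [-0.5  0.3 -1. ] M [ 0.01  0.03 -0.  ] w 0.0500
end t27.74 tcp [ 0.5215 -0.2268  0.2997] F [-0.9 -0.1 -0.1] M [-0.01  0.04  0.  ] w 0.0499
[-2.000e-04  7.313e-01  6.820e-01 -1.000e-04]
side rim 188 [ 0.5206 -0.2264  0.1971] [ 0.5208 -0.2294  0.196 ] [0.043 0.04  0.018]
cup [0.51477745 0.2959686  0.06052693]
top rim 93 [ 0.5208 -0.2168  0.1975] [ 0.5213 -0.2182  0.1958] [0.038 0.017 0.015]
cup [0.51734145 0.29581689 0.05970376]
```

View pics/e.png

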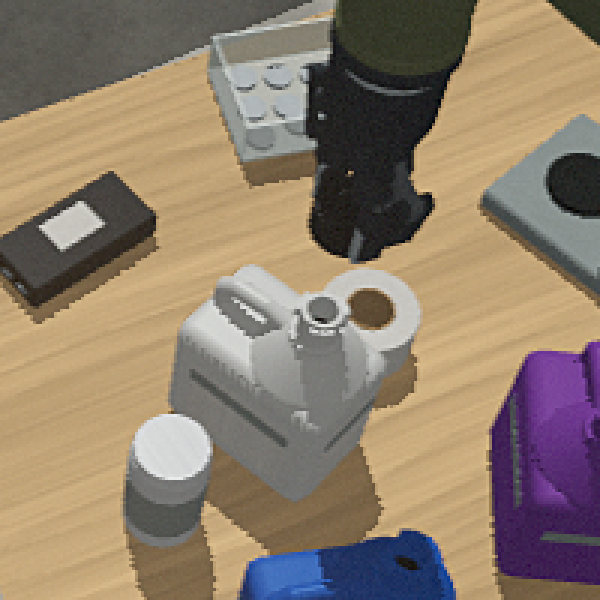

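View side3.png

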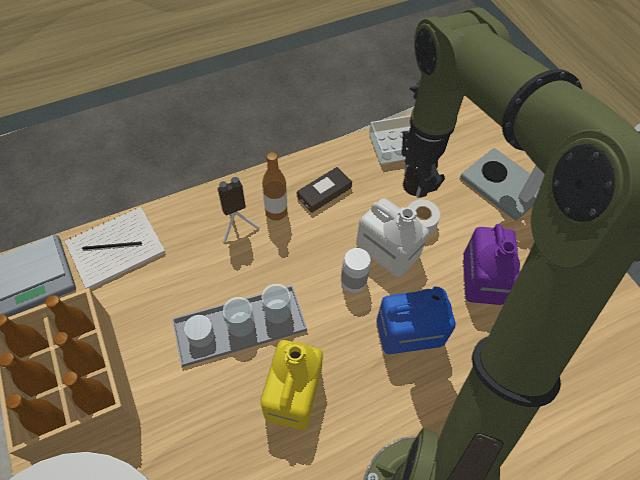

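The open mouth shows at crop (322,308), with the cap held level above it at crop (340,225). The jug and the other things are where they were, so I'll hand in.

```bash
python3 - <<'E'
from h import *
st(); ticket.close_job()
E
```

```text
t27.84 tcp [ 0.5216 -0.2268  0.2999] F [ 0.5  0.1 -0.2] M [ 0.01  0.04 -0.03] w 0.0499
the job is handed in; nothing more can be done
```

The jug is open: the cup is on the free peg and the gripper is still holding the cap level, about 10 cm above the mouth. I handed in at 27.8 s of the 51 s allowed.

- **Cup:** It met the ribs at the height expected for its rim on them, and I let it go there. Both cameras put its top at about 60 mm above the table, which means it is all the way down. It is still upside down and within a few millimetres of the peg's axis.
- **Cap:** I pressed it about 7 mm with 12–15 N and turned it 66° anticlockwise. It lifted off without tugging on the jug.
- **Last checks:** The cap's lower edge should be about 300 mm above the table. I worked that out from the grip rather than measuring it. The final side picture shows the mouth open below the cap and the jug where it was, with the other things undisturbed.
- **Disagreements:** The two cameras differed by about 2.5 mm on positions, so I used the outlines they agreed on. In the last measurement the top camera placed the rim about 10 mm off in y. The gripper hid most of the mouth from it, so I used the side camera, which put it within a few millimetres of the cap's axis.

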